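# Stack the tier of a dish rack on its base

## Task

Pick up the oblong tier by its handle and stack it on the base frame that holds the culture dish: all four corner posts fully home in the base's four corner sockets, the tier level, then let go. Lower it all the way in rather than dropping it. Leave the base with its dish, and the square tier (which does not fit), where they stand.

Things in the scene. Friction and masses are not known exactly. Their poses are not given: they have to be found in the camera images.
- oblong_tier: Loose white grating 100 (x) by 140 mm (y), z = 60 to 66 mm, 0.25 kg, on four steel corner posts 12 mm thick at x = +-40, y = +-60 mm. Origin: middle of the post feet, at foot level; z up. Handle over its middle: white bar 14 mm wide (x), 80 long (y), centre z = 106, top 113 mm, 33 mm free under it, on uprights at y = +-30; pinch it across x from above. Same turned half round.
- base_frame: Loose white plate 124 (x) by 164 mm (y), 6 thick, 0.9 kg, with four square sockets open on top at x = +-40, y = +-60 mm. Origin: centre of its underside; z up. Socket floors z = 6 mm (the tier's origin when home); pocket 28 mm square up to z = 22, flaring to a mouth 38 mm square at z = 36 mm, the base's highest point. Same turned half round.
- square_tier: Tier of another rack, does not fit, to be left alone: like the oblong one, same height and handle (bar along its y), but 100 by 100 mm with posts at x = +-40, y = +-40 mm. Origin: middle of the post feet, at foot level.
- dish: Closed clear culture dish, 63 mm diameter, 14 mm high, lying loose on the middle of the base frame's plate. Origin: centre of its underside. To be left lying there.
Mind the look-alikes: they are no part of the job. What is shaped like the dish but blue or yellow is not meant.

How it is judged (in metres and radians):
On the way:
1. the oblong tier is lifted clear of the worktop, its feet more than 40 mm up (height (world z) of oblong_tier above 0.04 m), for 0.2 s.
At the end, for the whole second after the job is handed in: Oblong tier at rest, posts home: origin 2-11 mm above the base's, within 20 mm of it sideways, 0.25 rad in yaw (either way round), tilt < 0.07 rad. Base flat, moved < 50 mm; dish on its plate, < 30 mm off the middle; square tier moved < 30 mm (z of oblong_tier in the frame of base_frame between 0.002 and 0.011 m and horizontal distance between oblong_tier and base_frame below 0.02 m and angle between the y axis of oblong_tier and the y axis of base_frame, either way round below 0.25 rad and angle between oblong_tier's own z axis and vertical below 0.07 rad and angle between base_frame's own z axis and vertical below 0.05 rad and height (world z) of base_frame below 0.005 m and horizontal distance between dish and base_frame below 0.03 m and z of dish in the frame of base_frame below 0.012 m and distance of base_frame from where it was at the start of the episode below 0.05 m and distance of square_tier from where it was at the start of the episode below 0.03 m and linear speed of oblong_tier below 0.02 m/s); the robot touches nothing.
It fails at once if the oblong tier is dropped: it moves faster than 0.6 m/s (a fall of about 18 mm) with no finger touching it (contact force between the fingers and oblong_tier below 0.05 N and linear speed of oblong_tier above 0.6 m/s).
It fails at once if the square tier is moved more than 30 mm (distance of square_tier from where it was at the start of the episode above 0.03 m).
It fails at once if the base frame is moved more than 50 mm (distance of base_frame from where it was at the start of the episode above 0.05 m).
It fails at once if the dish is pushed more than 30 mm off the middle of the base (horizontal distance between dish and base_frame above 0.03 m).
It also fails if it takes over 40 s, if anything falls off the work surface, if the arm or the gripper's body presses on something with over 40 N, if the wrist force passes 120 N, or if a joint passes its speed limit or range.

## Robot

A 6-joint arm with a two-finger parallel gripper is mounted at the origin on a cart in front of the work surface, level with it; the furniture and walls round the work are solid. World frame = base frame: x ahead of the robot, y to its left, z up, the work surface at z = 0. Lengths are in mm, angles in rad, forces in N, time in s.
With the tool pointing down it reaches from about 350 to 975 mm from the base axis. Payload 7.1 kg.
Tool frame: the origin (TCP) lies on the front face of the gripper's body, between the roots of the fingers; the fingertips stand 80 mm ahead of it and the grasp point (between the pads) lies 61 mm ahead of it (env.tips_ahead is the distance from the TCP to the fingertips, in mm); z points along the fingers, y is the direction in which the jaws open and shut (so a half turn about z gives the same grasp; the last joint's range is limited). The gripper opens to 88 mm and grips with 3 to 60 N. Pads are 20 mm wide; open, the fingers measure 115 mm over their backs; the gripper's body (75 mm by 178 mm) begins 61 mm behind the grasp point.
Start: joints at [1.121, 0.423, 1.63, -0, 1.089, -0.019], TCP at [260.966, 567.893, 302.675] pointing down, gripper open.
Joint ranges: [-3, 3], [-0.9, 2.11], [0.09, 2.58], [-1.31, 4.45], [0.11, 2.69], [-2.54, 2.54]. Speed limits (rad/s): [2.39, 2.39, 3.01, 3.14, 3.14, 3.14].

## Interface

Orientations are given as a unit quaternion [x, y, z, w].
In Python, from station import env, set_gripper, viewer, workorder gives the robot as it stands. Calls block until the motion is done:
- env.reach(position, orientation): joint-space move of the TCP to a pose.
- env.move_l(position, rot=None, rate=150, f_stop=None): straight line of the TCP; rot=None keeps the orientation; rate is the mean speed in mm/s. With f_stop (N) it stops when the force on the tool has changed by that much, and returns True; else False.
- env.move_joints(angles): joint-space move.
- set_gripper(opening): finger opening in mm; the grip force is fixed at half the most; returns when the fingers have stopped.
- env.hold(seconds).
- env.ik(position, orientation): joint angles nearest the present ones, or None.
- env.read_state(): the state.
- viewer.camera(name): name is "side" or "top"; returns the picture (420x560x3 uint8, blue, green, red); there is no depth.
- viewer.camera_params(name): a dict with "fx", "fy", "cx", "cy" (pixels), "pose" (4x4, takes a point from camera to world coordinates). Camera axes: x right, y up, looking along -z (the intrinsics and any distortion apply to the point x, -y, -z); pixel columns grow to the right and rows downward; lengths in mm; the calibration is good to about 2 mm. A picture is of the moment at which its call begins. camera_params takes no time and is no camera call.
A pose or a line that the arm cannot do raises env.IKError and nothing moves.
- workorder.sign_off(): hands the job in, once; it reports no verdict.
The state is a dict: "time_s": time; "qpos": joint angles; "dq": joint speeds; "tau": joint torques, N m; "tool_pos": TCP position; "orientation": TCP orientation; "force": force on the tool from outside, world axes, zero at the start; "wrist_torque": the same for the moment, N m; "width": finger opening in mm.
Only numpy, scipy, OpenCV 4.12 (cv2) and the standard library are available. Lean on these libraries where they do the work, as an engineer would, in place of code of your own. Each camera call takes 0.05 s, during which the arm holds its last target.

## Working session

There is one attempt and no reset: what is moved stays moved. The work goes in short steps, each a Python script; the robot and the scene stay as the last script left them, time stands still between calls to the robot, and variables do not carry over. Pictures are saved under pics/ and viewed, and the job is handed in when it is done.

```bash
mkdir -p pics; ls
python3 - <<'E'
from station import env, viewer
import cv2
for n in("top","side"):
    im=viewer.camera(n); cv2.imwrite(f"pics/{n}0.png",im)
    p=viewer.camera_params(n); print(n,p)
s=env.read_state(); print(s["time_s"],s["tool_pos"],s["orientation"],s["force"])
E
```

```text
pics
top {'fx': 379.6478089310624, 'fy': 379.6478089310624, 'cx': 280.84418088056094, 'cy': 205.14490065656204, 'pose': array([[ 3.93150017e-03,  9.97166141e-01, -7.51280887e-02,
         4.33641379e+02],
       [-9.99989198e-01,  4.10665772e-03,  2.17711292e-03,
         4.58348251e+01],
       [ 2.47946863e-03,  7.51187178e-02,  9.97171515e-01,
         8.98496954e+02],
       [ 0.00000000e+00,  0.00000000e+00,  0.00000000e+00,
         1.00000000e+00]])}
side {'fx': 442.8413265084882, 'fy': 442.8413265084882, 'cx': 274.15820042450633, 'cy': 207.48661860239196, 'pose': array([[ 9.99987806e-01,  4.14189324e-03, -2.68929073e-03,
         4.78733599e+02],
       [-4.54025051e-03,  5.56873616e-01, -8.30584831e-01,
        -8.92405757e+02],
       [-1.94259864e-03,  8.30586913e-01,  5.56885631e-01,
         6.85214736e+02],
       [ 0.00000000e+00,  0.00000000e+00,  0.00000000e+00,
         1.00000000e+00]])}
0.1 [260.78732399 567.55100393 301.9683386 ] [ 2.13722917e-01  9.76894071e-01 -6.80267244e-04 -1.63875325e-04] [-0.35443075  0.09744756  0.27969402]
```

View pics/top0.png

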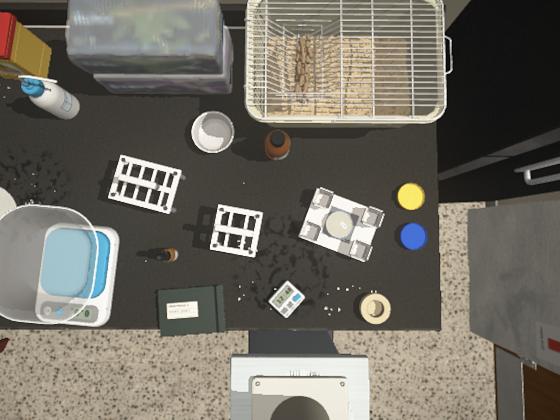

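View pics/side0.png

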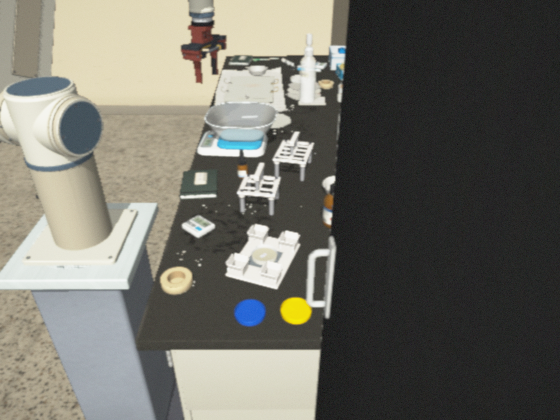

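Top view: the oblong tier is at about (145,184), the square tier at (237,231), and the base with its dish at (341,224). I'll zoom in and measure.

Run:
```python
import cv2,numpy as np
im=cv2.imread("pics/top0.png")
a=cv2.resize(im[145:225,100:190],None,fx=6,fy=6,interpolation=cv2.INTER_CUBIC)
b=cv2.resize(im[180:265,295:390],None,fx=6,fy=6,interpolation=cv2.INTER_CUBIC)
cv2.imwrite("pics/tierz.png",a);cv2.imwrite("pics/basez.png",b)
```

```text
(no output)
```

View pics/tierz.png

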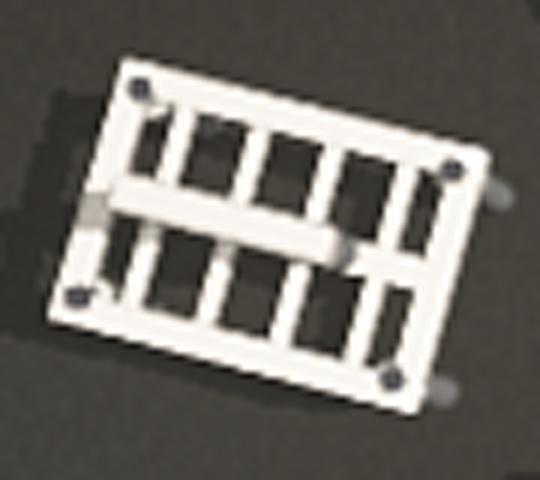

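View pics/basez.png

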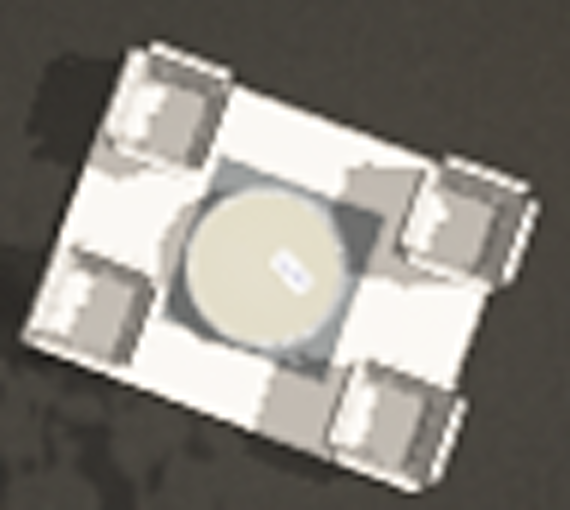

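```bash
cat > h.py <<'E'
import numpy as np,cv2
from station import env,set_gripper,viewer,workorder
def proj(P,n):
    c=viewer.camera_params(n);T=np.array(c["pose"]);p=(np.atleast_2d(P)-T[:3,3])@T[:3,:3]
    return np.c_[c["cx"]+c["fx"]*p[:,0]/-p[:,2],c["cy"]+c["fy"]*-p[:,1]/-p[:,2]]
def ray(uv,z,n):
    c=viewer.camera_params(n);T=np.array(c["pose"]);uv=np.atleast_2d(uv).astype(float)
    d=np.c_[(uv[:,0]-c["cx"])/c["fx"],-(uv[:,1]-c["cy"])/c["fy"],-np.ones(len(uv))]@T[:3,:3].T
    o=T[:3,3];return o+d*((z-o[2])/d[:,2])[:,None]
def pose(x,y,yaw,P):
    c,s=np.cos(yaw),np.sin(yaw);P=np.atleast_2d(P).astype(float)
    return P@np.array([[c,s,0],[-s,c,0],[0,0,1]])+[x,y,0]
E
python3 - <<'E'
from h import *
# tier post tops
uv=np.array([[139,88],[452,170],[391,378],[77,296]])/6+[100,145]-0.4
for z in(66,):
    W=ray(uv,z,"top");c=W.mean(0);print("tier",W.round(1),c.round(1))
    e=W[1]-W[0]+W[2]-W[3];f=W[3]-W[0]+W[2]-W[1];print(np.linalg.norm(e)/2,np.linalg.norm(f)/2,np.arctan2(e[1],e[0]))
for n in("top","side"):
    im=cv2.imread(f"pics/{n}0.png")
    if n=="top": r=(slice(182,264),slice(296,388))
    else: r=(slice(220,290),slice(220,306))
    cv2.imwrite(f"pics/b_{n}.png",cv2.resize(im[r],None,fx=8,fy=8,interpolation=cv2.INTER_CUBIC)[:600])
E
```

```text
tier [[596.9 394.9  66. ]
 [566.8 278.5  66. ]
 [489.9 298.9  66. ]
 [519.6 414.9  66. ]] [543.3 346.8  66. ]
119.91369553458964 79.73328319515774 -1.8226206621593888
```

View pics/b_side.png

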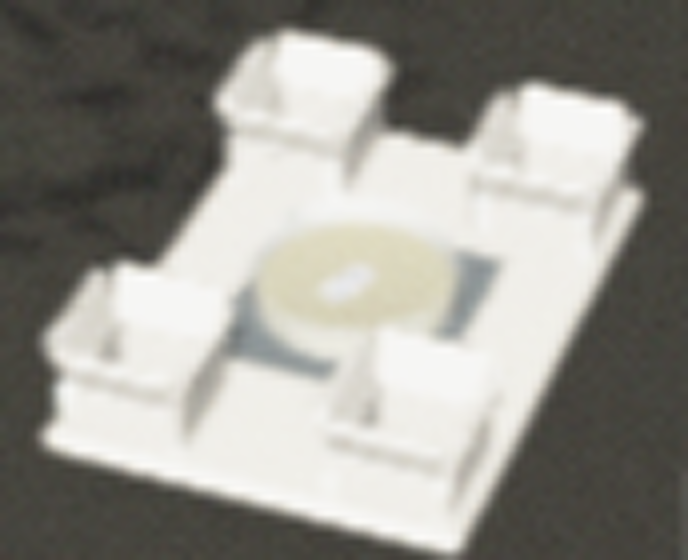

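View pics/b_top.png

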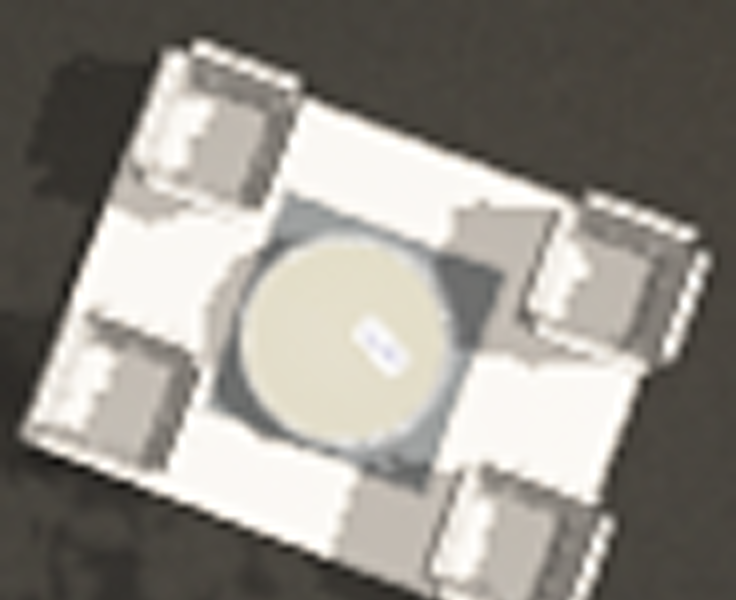

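Run:
```python
from h import *
def q(uv,z,n):
    W=ray(uv,z,n);c=W.mean(0)
    e=W[1]-W[0]+W[2]-W[3];f=W[3]-W[0]+W[2]-W[1]
    print(n,W[:,:2].round(1).tolist(),c.round(1),np.linalg.norm(e)/2,np.linalg.norm(f)/2,np.arctan2(e[1],e[0]),np.arctan2(f[1],f[0]));return c
q(np.array([[287,192],[505,268],[425,490],[210,408]])/8+[296,182]-.45,6,"top")
# top: outer mouth corners z=36 guess: TL(197,40 /160,50) ; TR(712,250 / 695,235)
# side plate corners
W=ray(np.array([[45,434],[460,545],[645,193]])/8+[220,220]-.45,6,"side");print(W.round(1))
print(np.linalg.norm(W[0]-W[1]),np.linalg.norm(W[2]-W[1]),((W[0]+W[2])/2).round(1),np.arctan2(*(W[2]-W[1])[[1,0]]),np.arctan2(*(W[0]-W[1])[[1,0]]))
```

```text
top [[500.4, -75.4], [478.3, -139.4], [413.1, -115.3], [436.8, -52.4]] [457.2 -95.6   6. ] 67.44854346112301 68.5370731783159 -1.9175840340564818 2.790550426675579
[[ 370.5 -146.7    6. ]
 [ 486.9 -191.7    6. ]
 [ 545.1  -39.3    6. ]]
124.75769535669352 163.08507725484262 [457.8 -93.    6. ] 1.205356058241775 2.7730749079219232
```

Run:
```python
from h import *
B=(457.4,-94.6,1.212-np.pi/2); T=(543.3,346.8,1.319-np.pi/2)
sq=np.array([[-1,-1],[1,-1],[1,1],[-1,1]])
for n,o,k in(("top",(296,182),7),("side",(220,220),7)):
    im=cv2.imread(f"pics/{n}0.png");im=cv2.resize(im[o[1]:o[1]+84,o[0]:o[0]+92],None,fx=k,fy=k,interpolation=cv2.INTER_CUBIC)
    def d(P,col):
        p=(proj(pose(*B,P),n)-o+.5)*k; cv2.polylines(im,[p.round().astype(np.int32)],True,col,1)
    for sx in(-40,40):
        for sy in(-60,60):
            d(np.c_[sq*19+[sx,sy],np.full(4,36)],(0,0,255));d(np.c_[sq*14+[sx,sy],np.full(4,6)],(255,0,0))
    d(np.c_[sq*[62,82],np.full(4,6)],(0,160,0))
    cv2.imwrite(f"pics/ov_{n}.png",im)
im=cv2.imread("pics/top0.png")
print(proj(pose(*T,np.c_[sq*[40,60],np.full(4,66)]),"side").round(1).tolist())
```

```text
[[276.4, 158.0], [302.5, 161.0], [309.7, 143.9], [285.3, 141.3]]
```

View pics/ov_top.png

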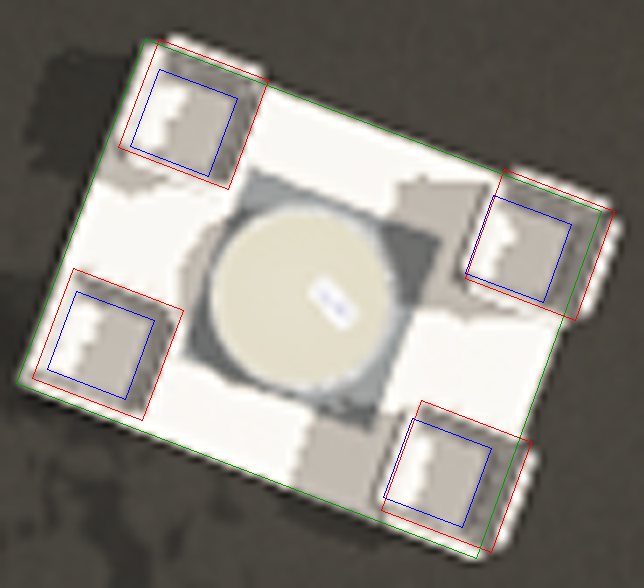

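View pics/ov_side.png

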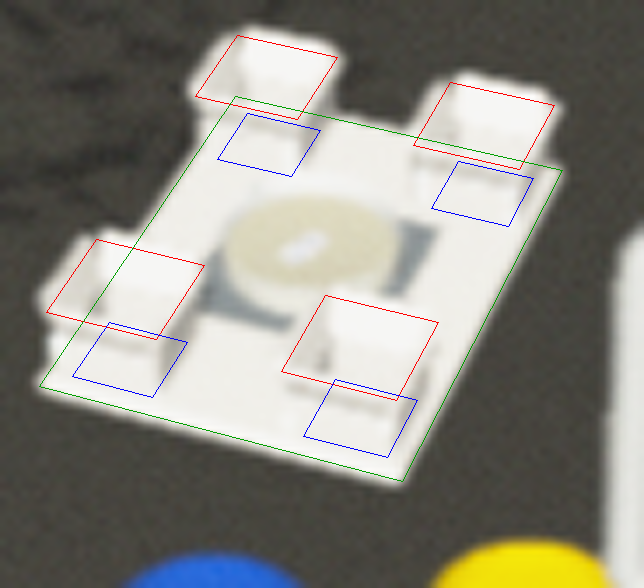

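The estimates agree well in both views, to about 1–2 mm. Next is the grasp.

```bash
cat >> h.py <<'E'
from scipy.spatial.transform import Rotation as R
def down(a):
    y=np.array([np.cos(a),np.sin(a),0]);z=np.array([0,0,-1.]);return R.from_matrix(np.c_[np.cross(y,z),y,z]).as_quat()
B=(457.4,-94.6,1.212-np.pi/2); T=(543.3,346.8,1.319-np.pi/2)
def st(m=""):
    s=env.read_state();print(m,round(s["time_s"],2),np.round(s["tool_pos"],1),np.round(s["force"],2),round(s["width"],1),np.round(s["qpos"],2))
E
python3 - <<'E'
from h import *
for k in(0,np.pi):
    for p,z in((T,320),(T,167),(B,320),(B,173)):
        q=env.ik([p[0],p[1],z],down(p[2]+k));print(k,None if q is None else np.round(q,2))
E
```

```text
0 [ 0.55  0.43  1.57 -0.    1.14  0.8 ]
0 [ 0.55  0.62  1.66 -0.    0.86  0.8 ]
0 [-0.23  0.17  1.95 -0.    1.02  0.13]
0 [-0.23  0.41  2.06 -0.    0.68  0.13]
3.141592653589793 [ 0.55  0.43  1.57 -0.    1.14 -2.34]
3.141592653589793 [ 0.55  0.62  1.66 -0.    0.86 -2.34]
3.141592653589793 None
3.141592653589793 None
```

Run:
```python
from h import *
q=down(T[2])
env.reach([T[0],T[1],320],q); st("above")
set_gripper(60)
r=env.move_l([T[0],T[1],200],rate=150)
r=env.move_l([T[0],T[1],166],rate=60,f_stop=8); st(r)
cv2.imwrite("pics/pre_side.png",cv2.resize(viewer.camera("side")[90:220,200:360],None,fx=4,fy=4))
```

```text
above 1.45 [542.7 347.5 319.9] [-0.36  0.46 -0.72] 87.7 [0.55 0.43 1.57 0.   1.14 0.8 ]
False 3.74 [543.4 346.8 165.9] [-0.35  0.05 -0.24] 60.1 [ 0.55  0.62  1.66 -0.    0.86  0.8 ]
```

View pics/pre_side.png

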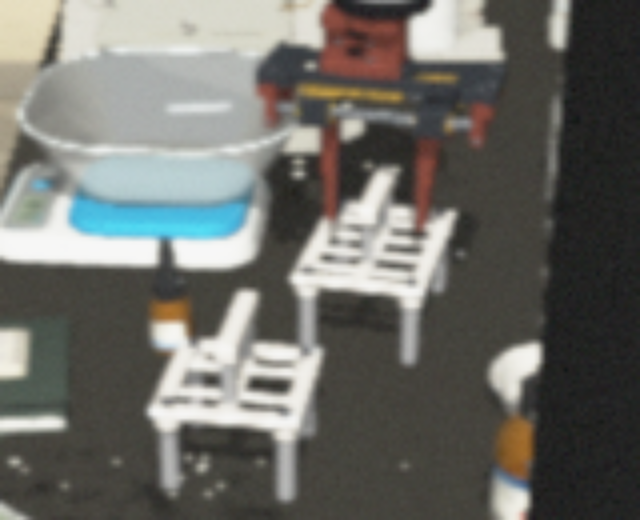

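The fingers straddle the bar of the oblong tier, at about (378,200) in the zoomed side view. Next I close the gripper and lift.

Run:
```python
from h import *
set_gripper(8); st("closed")
x,y=T[:2]
env.move_l([x,y,200],rate=60); st("lift")
env.move_l([x,y,330],rate=120); env.hold(.2); st("up")
cv2.imwrite("pics/up_side.png",cv2.resize(viewer.camera("side")[60:220,200:360],None,fx=3.5,fy=3.5))
cv2.imwrite("pics/up_top.png",cv2.resize(viewer.camera("top")[120:240,80:240],None,fx=4,fy=4))
```

```text
closed 4.57 [543.1 346.8 165.9] [-0.98  0.14  0.03] 13.6 [0.55 0.62 1.66 0.   0.86 0.8 ]
lift 5.28 [543.2 346.7 200.1] [ 0.68 -0.4  -2.69] 13.6 [0.55 0.57 1.65 0.   0.92 0.8 ]
up 6.72 [543.1 346.7 329.2] [ 0.47  0.45 -3.73] 14.0 [ 0.55  0.42  1.56 -0.    1.16  0.8 ]
```

View pics/up_side.png

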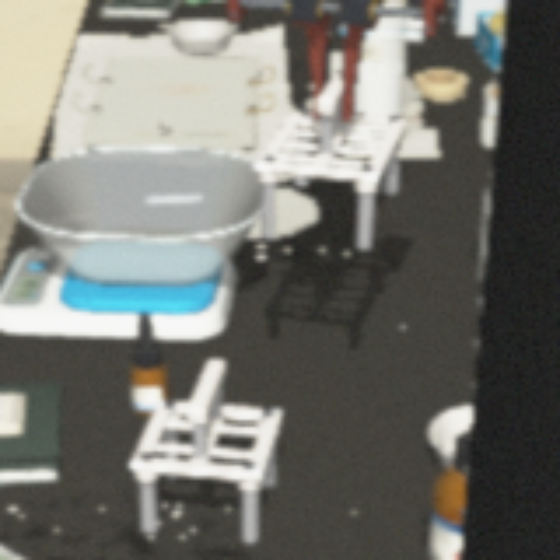

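View pics/up_top.png

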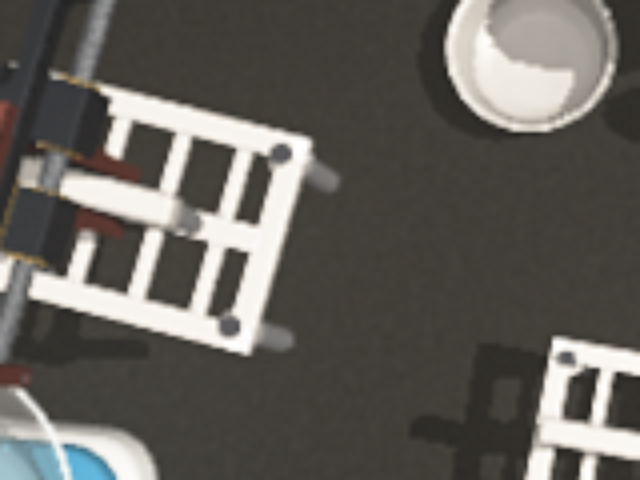

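The tier is held. Its post tops in the top zoom are at (281,153) and (229,326). I'll compare those with the predicted positions for tilt, then carry it over at a height that clears the square tier.

Run:
```python
from h import *
W=np.array([[40,-60,229.5],[-40,-60,229.5]])
print((proj(pose(*T,W),"top")),np.array([[281,153],[229,326]])/4+[80,120]-.4)
q0=down(T[2]);q=down(B[2])
env.move_l([B[0]+0.5,B[1],330],rot=q,rate=200); env.hold(.4); st("over")
env.move_l([B[0]+0.5,B[1],240],rate=100); env.hold(.4); st("low")
cv2.imwrite("pics/ov2_side.png",cv2.resize(viewer.camera("side")[130:310,180:360],None,fx=3.3,fy=3.3))
cv2.imwrite("pics/ov2_top.png",cv2.resize(viewer.camera("top")[150:290,270:430],None,fx=4,fy=4))
```

```text
[[149.53580067 158.14074574]
 [136.93437047 201.41114819]] [[149.85 157.85]
 [136.85 201.1 ]]
over 9.62 [457.9 -94.5 330. ] [-0.62  0.44 -3.  ] 13.6 [-0.23  0.15  1.94 -0.    1.05  0.13]
low 11.07 [458.  -94.6 240.2] [ 0.71  0.85 -2.53] 13.6 [-0.23  0.29  2.02 -0.    0.84  0.13]
```

View pics/ov2_side.png

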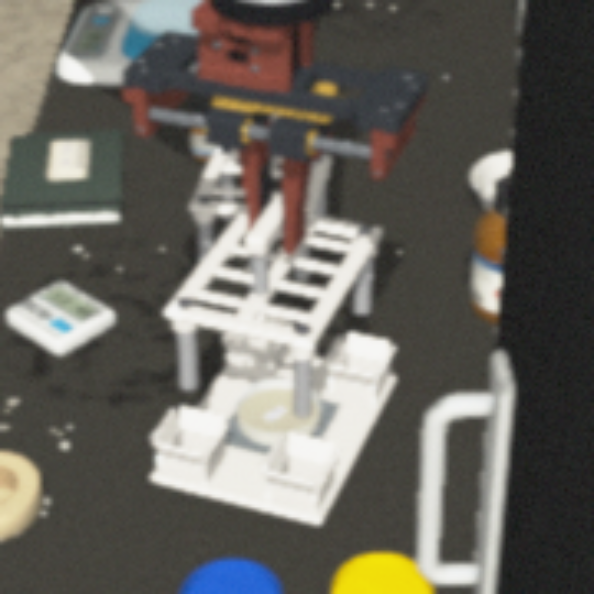

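View pics/ov2_top.png

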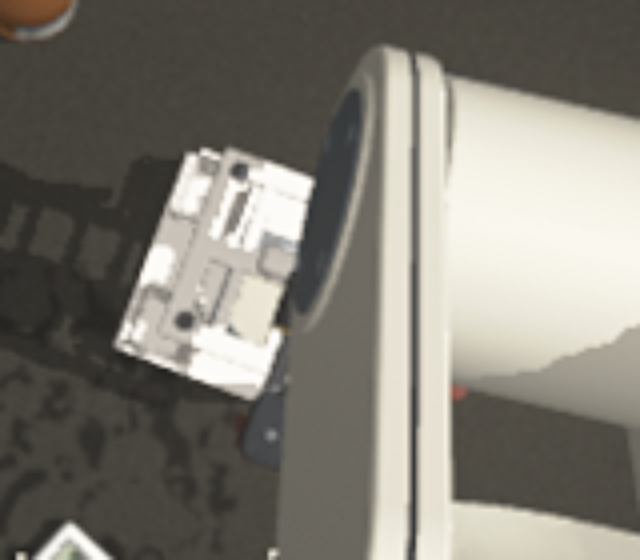

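Above the base, the post tops in the top zoom are at (239,170) and (185,319). In the side zoom the front post feet are at about (188,387) and (303,415). I'll check these against the prediction and then lower.

Run:
```python
from h import *
P=(458,-94.6,B[2])
print(proj(pose(*P,[[40,60,140],[-40,60,140]]),"top"),np.array([[239,170],[185,319]])/4+[270,150]-.4)
print(proj(pose(*P,[[40,-60,74],[-40,-60,74]]),"side"),np.array([[303,415],[188,387]])/3.3+[180,130]-.4)
```

```text
[[328.99525613 192.57060824]
 [315.12296415 229.87308241]] [[329.35 192.1 ]
 [315.85 229.35]]
[[271.12728496 255.54262008]
 [236.86731112 247.37800692]] [[271.41818182 255.35757576]
 [236.56969697 246.87272727]]
```

Everything matches within about 1 px (2 mm), against ±8 mm of play in the pockets. I'll lower it in two stages with a force stop.

Run:
```python
from h import *
p=[B[0]+.5,B[1]]
r=env.move_l(p+[192],rate=60,f_stop=12); st(r)   # feet ~26: inside mouths
cv2.imwrite("pics/in_side.png",cv2.resize(viewer.camera("side")[150:310,180:360],None,fx=3.6,fy=3.6))
r=env.move_l(p+[168],rate=20,f_stop=8); env.hold(.2); st(r)
cv2.imwrite("pics/in2_side.png",cv2.resize(viewer.camera("side")[150:310,180:360],None,fx=3.6,fy=3.6))
```

```text
False 12.12 [458.1 -94.6 192.2] [ 0.45 -1.06 -2.31] 13.8 [-0.23  0.37  2.05  0.    0.72  0.13]
True 13.3 [457.3 -94.4 171.5] [-1.26  1.9   5.85] 14.1 [-0.23  0.41  2.06  0.    0.68  0.13]
```

View pics/in2_side.png

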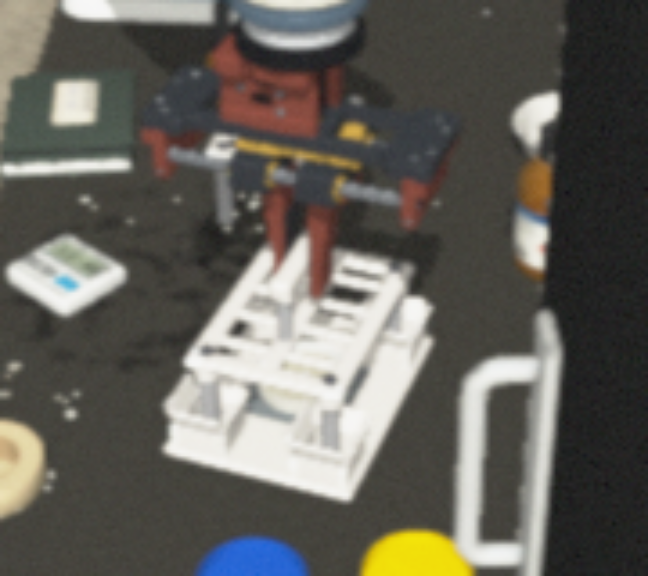

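Contact came at TCP z = 171.5, where about 172 was expected with the posts home. The side view shows all the visible posts inside their sockets. I'll release and retreat.

Run:
```python
from h import *
set_gripper(45); st("open")
s=env.read_state()["tool_pos"]
env.move_l([s[0],s[1],230],rate=60); env.move_l([s[0],s[1],330],rate=150); st("up")
env.move_l([400,230,340],rate=250);env.hold(.3); st("away")
a=viewer.camera("side");b=viewer.camera("top");cv2.imwrite("pics/f_side.png",a);cv2.imwrite("pics/f_top.png",b)
cv2.imwrite("pics/fz_side.png",cv2.resize(a[200:300,210:320],None,fx=5.5,fy=5.5,interpolation=cv2.INTER_CUBIC))
cv2.imwrite("pics/fz_top.png",cv2.resize(b[170:270,290:400],None,fx=5.5,fy=5.5,interpolation=cv2.INTER_CUBIC))
```

```text
open 14.02 [457.  -94.4 171.1] [0.34 0.22 0.24] 45.0 [-0.23  0.41  2.06  0.    0.68  0.13]
up 15.97 [456.5 -94.3 329.2] [ 0.43 -0.75 -0.1 ] 45.2 [-0.23  0.15  1.94  0.    1.05  0.13]
away 17.73 [400.1 229.5 340. ] [-0.3  -0.13 -1.08] 44.9 [0.49 0.13 1.94 0.   1.07 0.85]
```

View pics/fz_side.png

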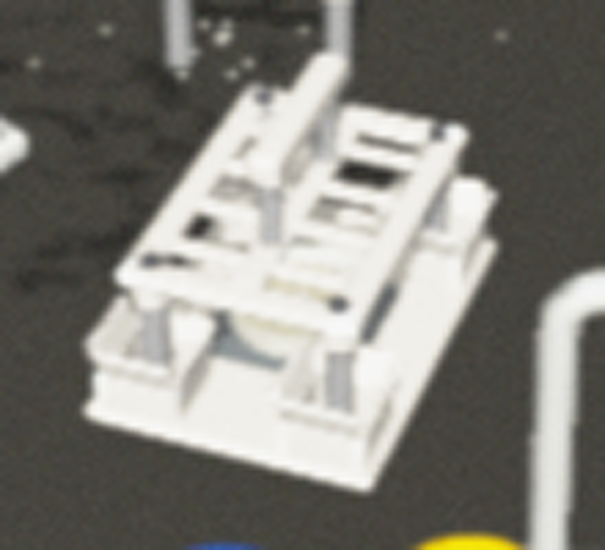

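View pics/fz_top.png

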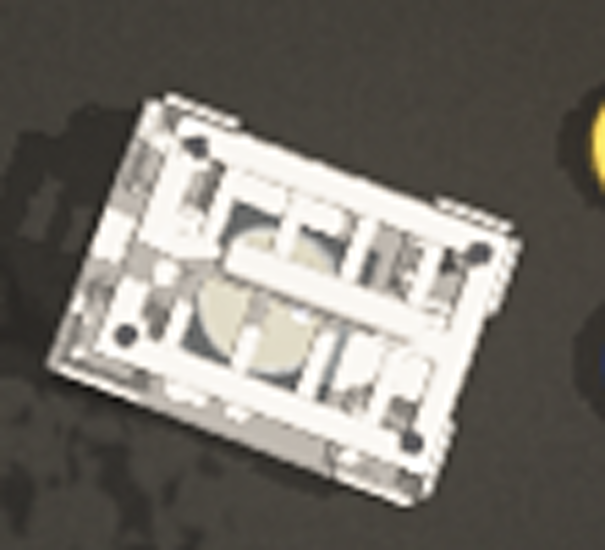

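View pics/f_side.png

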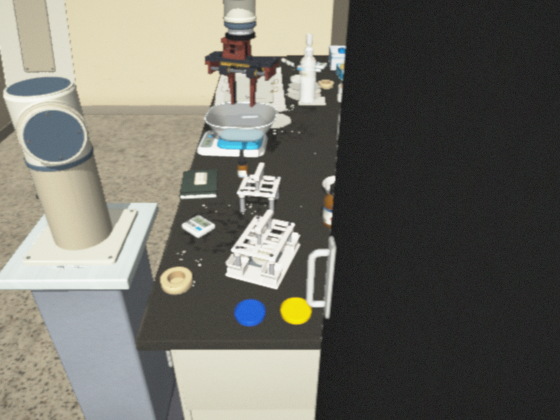

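Post tops in the top zoom are at (197,146), (479,252), (412,441) and (126,333). In the side zoom they are at (264,97), (438,132), (338,303) and (151,260). A final triangulated check follows.

Run:
```python
from h import *
a=np.array([[197,146],[479,252],[412,441],[126,333]])/5.5+[290,170]-.4
b=np.array([[438,132],[338,303],[151,260],[264,97]])/5.5+[210,200]-.4
Ms=[]
for n in("top","side"):
    c=viewer.camera_params(n);X=np.linalg.inv(np.array(c["pose"]));F=np.diag([1.,-1,-1])
    Ms.append(np.array([[c["fx"],0,c["cx"]],[0,c["fy"],c["cy"]],[0,0,1]])@F@X[:3])
X=cv2.triangulatePoints(Ms[0],Ms[1],a.T,b.T);X=(X[:3]/X[3]).T
print(X.round(1),X.mean(0).round(1))
print(np.linalg.norm(X[0]-X[1]),np.linalg.norm(X[1]-X[2]));e=X[0]-X[1]+X[3]-X[2];print("yaw",np.arctan2(e[1],e[0]))
# plate corners unchanged?
i0=cv2.imread("pics/side0.png").astype(int);i1=cv2.imread("pics/f_side.png").astype(int)
d=abs(i0-i1).sum(2);print("sq region diff",d[165:215,235:285].mean(),"base front",d[262:292,222:300].mean())
```

```text
[[ 516.2  -52.8   76.7]
 [ 474.2 -164.1   75.7]
 [ 399.9 -136.7   75.4]
 [ 441.8  -24.7   75.5]] [458.  -94.6  75.8]
118.90141193711888 79.13626197631227
yaw 1.2114947974401091
sq region diff 16.47 base front 11.889316239316239
```

Run:
```python
from h import *
for n,r in(("side",(slice(162,214),slice(234,286))),("top",(slice(200,262),slice(205,268)))):
    g=[cv2.cvtColor(cv2.imread(f"pics/{k}.png")[r],6).astype(np.float32) for k in(f"{n}0",f"f_{n}")]
    print(n,cv2.phaseCorrelate(*g))
r=(slice(262,292),slice(222,300))
g=[cv2.cvtColor(cv2.imread(f"pics/{k}.png")[r],6).astype(np.float32) for k in("side0","f_side")];print("base",cv2.phaseCorrelate(*g))
workorder.sign_off(); st("signed")
```

```text
side ((-0.01060074241940967, 0.03672199063600701), 0.796786975795186)
top ((0.011396670404160147, 0.0061587518075860714), 0.9995398735627532)
base ((0.0323586696192848, -0.008890200504454882), 0.9044074300924937)
the job is handed in; nothing more can be done
the job is handed in; nothing more can be done
```

I picked up the oblong tier by its handle, carried it over the square tier and lowered it into the base's sockets. I then released it, backed the arm away and handed the job in at about 18 s on the robot clock. No verdict was reported.

**Seating:** The force stop came at TCP z = 171.5 mm, where I expected about 172 mm with the posts home.

**Final position:** Triangulating the post tops from both cameras puts the tier's centre at (458.0, −94.6). That is about 0.6 mm from my estimate of the base, with matching yaw, and the four post tops are within 1.3 mm of each other in height.

**Disagreement:** The triangulated height came out about 4 mm above the expected 72 mm. I took this for camera calibration and pixel-picking error, because the contact height fits posts that are home. If it were real, the tier's origin would sit about 10 mm above the base's, just inside the 11 mm limit.

**Other items:** Before and after pictures show no measurable movement of the square tier or the base (under 0.05 px). The dish is still in the middle of the base in the last picture, but I did not measure its position.

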